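Set and lock the damper of a bench fume extractor

ROBOT

A 6-joint arm with a two-finger parallel gripper is mounted at the origin on a cart in front of the work surface, level with it; the furniture and walls round the work are solid. World frame = base frame: x ahead of the robot, y to its left, z up, the work surface at z = 0. Lengths are in mm, angles in degrees, forces in N, time in s.
With the tool pointing down it reaches from about 300 to 850 mm from the base axis. Payload 4.2 kg.
Tool frame: the origin (TCP) lies at the very end of the fingers, on their centre line; the grasp point (between the pads) lies 19 mm behind it (env.grasp_offset is the distance from the TCP to the grasp point, in mm); z points along the fingers, y is the line along which they close (so a half turn about z gives the same grasp; the last joint's range is limited). The gripper opens to 91 mm and grips with 3 to 60 N. Pads are 32 mm wide; open, the fingers measure 118 mm over their backs; the gripper's body (76 mm by 178 mm) begins 60 mm behind the grasp point.
Start: joints at [-64.744, 18.312, 89.639, -0, 72.044, -1.146], TCP at [255.688, -515.041, 213.976] pointing down, gripper open.
Joint ranges: [-177.97, 177.97], [-48.28, 115.42], [12.27, 149.76], [-77.06, 257.06], [2.81, 150.46], [-146.56, 146.56]. Speed limits (degrees/s): [147.25, 147.25, 180, 180, 180, 180].

INTERFACE

Orientations are given as [roll, pitch, yaw] about the fixed x, y, z axes, in that order (R = Rz(yaw) Ry(pitch) Rx(roll)).
In Python, from workcell import env gives the robot as it stands. The module is installed in compiled form; this text tells all that it offers.
- The arm moves only by the tool send_rows, never from a script. Its argument "motion" is a list of rows, each an object of numbers: "tx", "ty", "tz": the shift along the tool's x, y, z in units of 500 mm (1.0 is 500 mm); "rx", "ry", "rz": the turn, a rotation vector about the tool's x, y, z in units of 30 degrees (1.0 is 30 degrees); "gripper": the closure, from -1 (fully open) to 1 (shut). In form: [{"tx": .., "ty": .., "tz": .., "rx": .., "ry": .., "rz": .., "gripper": ..}, ...]. A call has 1 to 12 rows; each row shifts and turns the commanded pose from where the row before left it, along the tool's axes as they then stand; what a row does not reach is not made up. A row lasts 1/8 s, in which the tool goes at most 62.5 mm and 10.7 degrees, less where a joint would pass 70% of its speed; a pose out of reach is approached as far as the arm can. A call with a number of a shift or a turn outside -1 to 1 is refused whole. A call with a gripper value outside its range is refused whole. The fingers move at their own pace and stop on an object; "grip_force" is the grip in N (left out, the last holds). Time passes only in rows, so rows that do not move let the fingers close. It gives the time, the measured TCP pose, the force, the opening and the grip force at its end, in the units of the state.
- env.state(): the state, without advancing time (a new reading comes with each control period).
- env.grab_frame(name): name is "scene" or "top"; returns a dict with "frame" (480x640x3 uint8, red, green, blue), "vertical_fov" (degrees; the focal length in pixels is half the picture's height over the tangent of half this angle, whatever the lens; pixels are square), "cx", "cy" (the principal point, pixels), "rvec" (rotation vector, rad) and "tvec" (3), from world to camera coordinates, as OpenCV has them. Camera axes: x right, y down, z forward; pixel columns grow to the right and rows downward; lengths in mm; the calibration is good to about 2 mm. A picture is of the moment at which its call begins. There is no depth.
- env.job_done(): hands the job in; it is judged then, once.
The state is a dict: "time_s": time; "qpos": joint angles; "qvel": joint speeds; "effort": joint torques, N m; "ee_pos": TCP position; "ee_rot": TCP orientation; "force": force on the tool from outside, world axes, zero at the start; "torque": the same for the moment, N m; "gripper_width": finger opening in mm; "gripper_force": force on a finger pad.
Only numpy, scipy, OpenCV 4.12 (cv2) and the standard library are available. Lean on these libraries where they do the work, as an engineer would, in place of code of your own. Each camera call takes 0.05 s, during which the arm holds its last target. There are 200 camera calls.

TASK

Set the suction of the fume extractor on the bench: lift the lock handle at the right of its front to free the damper, swing the ball-knobbed damper lever until it points at the marker on the scale, then press the lock handle fully down again and let go. Leave the marker where it stands and do not disturb the bottle, the tape roll and the tin beside it.

Things in the scene. Friction and masses are not known exactly. Their poses are not given: they have to be found in the camera images.
- extractor: Grey bench fume extractor, fixed to the bench; its place and yaw vary. Box 120 deep (x), 180 wide (y), 270 high on a 150 x 200 x 6 foot plate, a 42 high hood across its top, a pipe stub above to 343. Origin on the bench 50 behind its front face (the plane x = -50); the front looks along its own -x to the robot, +y is its left as the robot sees it, z up.
- hood_edge (a point): Middle of the lower front edge of the hood, at x = -125, z = 271 of the extractor; the edge is 180 long. It overhangs the ball knob (at x = -112), which an upright gripper therefore cannot reach: lean the gripper 30 to 45 degrees, so that the fingers point down and forward (the extractor's +x).
- damper (a joint): Damper lever: a flat steel bar swinging parallel to the front face about a hub (drum of 60 diameter) with its axis along the extractor's x at y = -30, z = 75. 0 = upright; grows as it swings to the left (+y); range 0 to 1.3 rad. Stays where left; 2 to 5 N at the knob moves it when unlocked; the lock brakes it (about 10 N).
- knob (a point): Centre of the black ball knob (30 diameter) of the damper lever: 88 from the hub's axis, 62 in front of the face (extractor x = -112). Its stem (10 diameter) runs back to the bar along the extractor's x. The point's z axis points along the lever away from the hub.
- marker (a joint): Marker: a small black pointed rider on the outer rim of the arc-shaped aluminium scale above the lever. Its angle is measured about the hub's axis like the lever's: the lever points at it when joint damper equals joint marker. Stiff; not to be moved.
- marker_tip (a point): Point of the marker that faces the hub, 109 from the hub's axis, 4 in front of the face. Its z axis points from the hub's axis to the marker.
- lock (a joint): Lock handle: a bar pointing right (extractor's -y) past the edge of the box, turning about an axis along the extractor's x at y = -50, z = 45. 0 = fully down at its stop, locked (a shoe on its toe grips the hub); grows as the handle is raised, to 0.75 rad at most; above 0.5 counts as freed. Stays where left; about 7 N at the grip raises it, 3 to 8 N presses it down to its stop.
- lock_grip (a point): Centre of the lock handle's black grip: a rounded bar 54 long along the handle, 18 thick along the extractor's x, 22 high; 122 from the lock's axis, at extractor x = -62. Free from above and on both x sides.
- bottle: Small black and white dropper bottle, 34 diameter, 100 high, upright; origin at the centre of its base. Bystander.
- tape: Roll of cream masking tape lying flat, 94 diameter, 24 high; origin at the centre of its underside. Bystander.
- tin: Flat tin with a dark red lid, 64 x 97 x 22; origin at the centre of its underside. Bystander.

How it is judged (in metres and radians):
On the way, in this order (a step that is already met when the one before it is completed fails the run):
1. the lock handle is raised by more than 0.5 rad (value of joint lock above 0.5 rad), for 0.1 s.
2. with the lock still raised (above 0.35 rad), the damper lever points at the marker within 0.07 rad (angle between the z axis of knob and the z axis of marker_tip, either way round below 0.07 rad and value of joint lock above 0.35 rad), for 0.2 s.
At the end, for the whole second after the job is handed in: The damper lever points at the marker within 0.07 rad (4 degrees), the lock handle is fully down (within 0.07 rad of its stop), and the marker is where it was within 6 mm (angle between the z axis of knob and the z axis of marker_tip, either way round below 0.07 rad and value of joint lock below 0.07 rad and distance of marker_tip from where it was at the start of the episode below 0.006 m); the robot touches nothing.
It fails at once if the marker is moved by more than 6 mm (distance of marker_tip from where it was at the start of the episode above 0.006 m).
It fails at once if a bystander (bottle, tape roll, tin) is moved by more than 20 mm or the bottle tipped (distance of any of bottle, tape, tin from where it was at the start of the episode above 0.02 m or angle between bottle's own z axis and vertical above 0.4 rad).
It also fails if it takes over 56 s, if anything falls off the work surface, if the arm or the gripper's body presses on something with over 40 N, if the wrist force passes 120 N, or if a joint passes its speed limit or range.

## Working session

There is one attempt and no reset: what is moved stays moved. The work goes in short steps, Python scripts to look and compute and a tool call to move; the robot and the scene stay as the last step left them, time stands still between calls to the robot, and variables do not carry over. Pictures are saved under pics/ and viewed, at most 10 in all, crops included, and the job is handed in when it is done.

Besides the shell and the picture viewer there is one more tool, called after "Request:" in YAML: its name, and indented under it one key for each argument. send_rows: Moves the arm, as the interface text tells. Shifts and turns lie within -1 to 1; 1 stands for 500 mm of shift or 30 degrees of turn. Its arguments: {"type":"object","properties":{"motion":{"type":"array"},"grip_force":{"type":"number"}},"required":["motion"]}

```bash
mkdir -p pics; cat > h.py <<'E'
import numpy as np, cv2, pickle
from workcell import env
from scipy.spatial.transform import Rotation as R
def grab(n,tag):
    f=env.grab_frame(n); cv2.imwrite(f'pics/{tag}.png',f['frame'][:,:,::-1]); pickle.dump(f,open(f'pics/{tag}.pkl','wb')); return f
def K(f):
    F=240/np.tan(np.radians(f['vertical_fov'])/2); return np.array([[F,0,f['cx']],[0,F,f['cy']],[0,0,1]])
def load(t): return pickle.load(open(f'pics/{t}.pkl','rb'))
def proj(f,P): return cv2.projectPoints(np.array(P,float).reshape(-1,3),np.array(f['rvec'],float),np.array(f['tvec'],float),K(f),None)[0].reshape(-1,2)
E
python3 - <<'E'
from h import *
for n in('scene','top'):
    f=grab(n,n+'0'); Rm=cv2.Rodrigues(np.array(f['rvec'],float))[0]; print(n,f['vertical_fov'],f['cx'],f['cy'],-Rm.T@np.array(f['tvec']).ravel(),Rm[2])
s=env.state(); print(s['time_s'],s['ee_pos'],s['ee_rot'],s['gripper_width'])
E
```

```text
scene 55.71462441953105 319.776711336207 234.09093267150095 [ 800.18103808 -740.53922815  595.34606048] [-0.24512138  0.84077358 -0.48271657]
top 44.579364504076835 313.8095573912663 241.45478171123705 [-71.35706012 -15.05746136 979.17352829] [ 0.63677109 -0.0206243  -0.77077702]
0.1 [ 255.47531116 -514.61347168  213.21021695] [-1.79909324e+02 -8.10518883e-04  2.64020750e+01] 91.15382494949442
```

View pics/scene0.png

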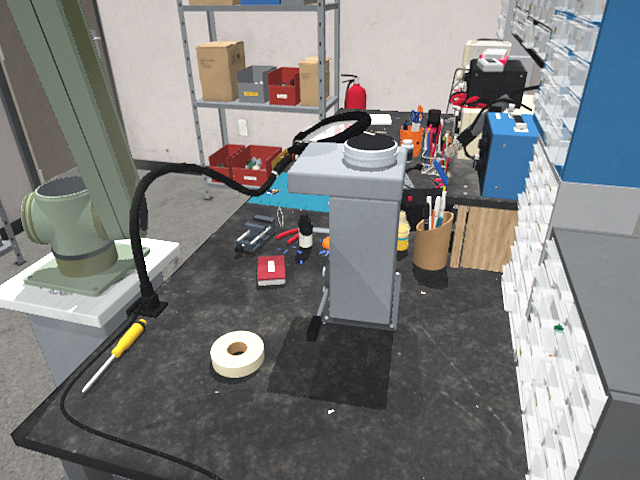

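View pics/top0.png

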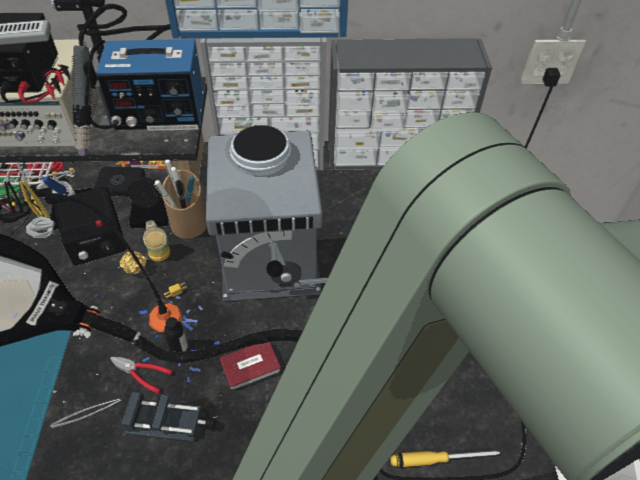

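```bash
python3 - <<'E'
import cv2
a=cv2.imread('pics/top0.png')[125:310,195:335]; b=cv2.imread('pics/scene0.png')[130:350,270:420]
cv2.imwrite('pics/c1.png',cv2.resize(a,None,fx=3.2,fy=3.2,interpolation=3)[:592])
cv2.imwrite('pics/c2.png',cv2.resize(b,None,fx=2.7,fy=2.7,interpolation=3)[:594])
E
```

```text
(no output)
```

View pics/c1.png

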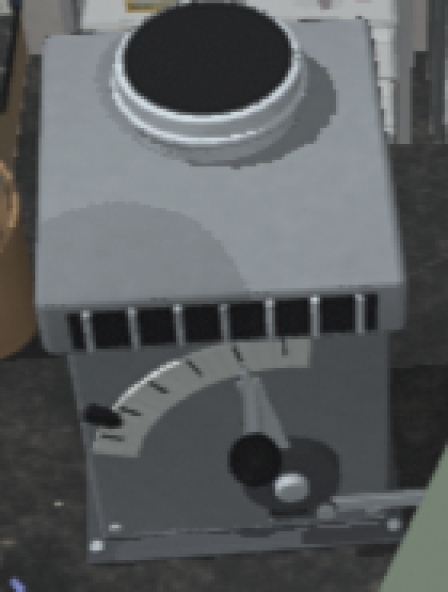

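View pics/c2.png

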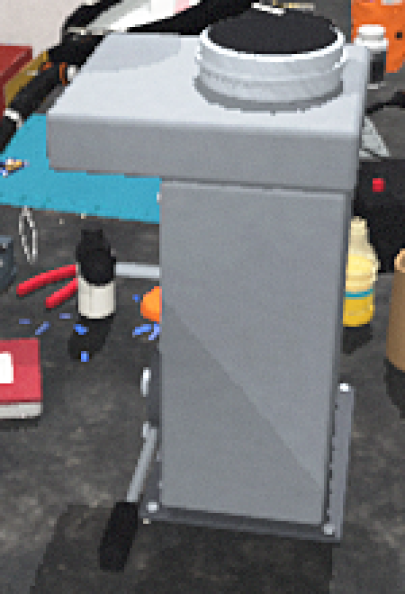

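```bash
cat > fit.py <<'E'
from h import *
from scipy.optimize import least_squares
ft,fs=load('top0'),load('scene0')
T=[((-125,90,313),(206.6,221.3)),((-125,-90,313),(321.6,215.6)),((-125,90,271),(207.5,235)),((-125,-90,271),(321,228))]
S=[((-125,-90,313),(287.4,171.5)),((-125,-90,271),(287.8,191)),((-50,-90,6),(330.4,318)),((70,-90,6),(389.3,323.7))]
def W(p,L): return R.from_euler('z',p[2]).apply(np.array(L,float).reshape(-1,3))+[p[0],p[1],0]
def hubp(r,a,x): return (x,-30+r*np.sin(a),75+r*np.cos(a))
def lk(a): return (-62,-50-122*np.cos(a),45+122*np.sin(a))
def res(p):
    e=[proj(ft,W(p,[a for a,_ in T]))-[b for _,b in T],proj(fs,W(p,[a for a,_ in S]))-[b for _,b in S],
     proj(ft,W(p,hubp(88,p[3],-112)))-[275,268.4],proj(ft,W(p,hubp(113,p[4],-54)))-[226.9,254.7],
     proj(fs,W(p,lk(p[5])))-[314,328]]
    return np.concatenate([x.ravel() for x in e])
r=least_squares(res,[680,70,0,.2,.9,0],x_scale=[100,100,.1,1,1,1],loss='soft_l1')
P=r.x
if __name__=='__main__':
    print(P,np.degrees(P[2])); print(r.fun.reshape(-1,2).round(1) if len(r.fun)%2==0 else r.fun)
    print('res',res(P).reshape(-1,2).round(1).tolist())
    print('knob',W(P,hubp(88,P[3],-112)),'target',W(P,hubp(88,P[4],-112)),'grip',W(P,lk(P[5])),'raised',W(P,lk(.65)))
    Kn=P[:3]
    def ray(f,u,v):
        Rm=cv2.Rodrigues(np.array(f['rvec'],float))[0]; d=Rm.T@np.linalg.inv(K(f))@[u,v,1]; c=-Rm.T@np.array(f['tvec']).ravel(); return c,d
    for n,f,u,v,z in [('bottle',fs,306,247,0),('tape',fs,237,356,12),('tin',fs,271,271,11),('tinT',ft,250,366,22),('clamp',fs,150,305,0)]:
        c,d=ray(f,u,v); print(n,c+d*(z-c[2])/d[2])
E
python3 fit.py
```

```text
[ 6.58296743e+02  5.20177433e+01  6.81422752e-02  2.07764412e-01
  1.06780932e+00 -1.58777394e-02] 3.9042647768142573
[[-2.6 -2.8]
 [-0.1 -4.6]
 [ 0.1  1.2]
 [ 0.1  0.8]
 [-0.9 -0.4]
 [-0.1  2.4]
 [-0.7 -1.5]
 [ 0.2  0.3]
 [-0.2 -1.2]
 [ 3.3  0.9]
 [ 0.8 -0. ]]
res [[-2.6, -2.8], [-0.1, -4.6], [0.1, 1.2], [0.1, 0.8], [-0.9, -0.4], [-0.1, 2.4], [-0.7, -1.5], [0.2, 0.3], [-0.2, -1.2], [3.3, 0.9], [0.8, -0.0]]
knob [[547.36339484  32.57122582 161.10751606]] target [[543.34959164  91.38330304 117.41993746]] grip [[ 608.15098752 -123.78929146   43.06299719]] raised [[606.45811792 -98.98459314 118.8327415 ]]
bottle [482.23884682 221.00905604   0.        ]
tape [ 483.7479507  -197.88980835   12.        ]
tin [442.01110241  77.52639855  11.        ]
tinT [430.38681191  81.35927717  22.        ]
clamp [232.56285615 -95.61183328   0.        ]
```

```bash
sed -i 's/^T=.*/T=[((-125,90,271),(207.5,235)),((-125,-90,271),(321,228)),((-65,100,6),(225.3,296))]/; s/hubp(113,p\[4\],-54)))-\[226.9,254.7\]/hubp(109,p[4],-54)))-[233.1,256.9]/' fit.py
python3 fit.py
python3 - <<'E'
from fit import *
for i in range(6):print(i, [proj(ft,W(P,hubp(r_,i*.25,-53)))[0].round(1) for r_ in (100,)])
print([[195+a/3.2,125+b/3.2] for a,b in [(285,345),(238,353),(195,367),(158,386),(128,408),(113,437)]])
def ray(f,u,v):
    Rm=cv2.Rodrigues(np.array(f['rvec'],float))[0]; d=Rm.T@np.linalg.inv(K(f))@[u,v,1]; return -Rm.T@np.array(f['tvec']).ravel(),d
for u,v in [(298,335),(250,340),(180,355),(130,345),(90,322)]:
    c,d=ray(ft,u,v)
    for z in range(50,500,50):
        X=c+d*(z-c[2])/d[2]; print((u,v),z,X.round(),proj(fs,X)[0].round())
E
```

```text
[ 6.60493052e+02  4.94477654e+01  5.22941690e-02  2.18092687e-01
  1.11842676e+00 -5.20429058e-03] 2.9962351777069105
[[ 0.7 -0.4]
 [ 0.5  0.5]
 [-3.5  1.7]
 [-0.6 -0.3]
 [ 0.1  2.6]
 [-0.6 -0.8]
 [ 0.3  1.6]
 [-0.2 -2. ]
 [-1.  -0.5]
 [ 0.2 -0. ]]
res [[0.7, -0.4], [0.5, 0.5], [-3.5, 1.7], [-0.6, -0.3], [0.1, 2.6], [-0.6, -0.8], [0.3, 1.6], [-0.2, -2.0], [-1.0, -0.5], [0.2, -0.0]]
knob [[549.2190229   32.64884355 160.91544775]] target [[546.07715489  92.67472292 113.46462258]] grip [[ 607.56821983 -125.55621676   44.36507942]] raised [[ 606.26793641 -100.71409872  118.8327415 ]]
bottle [482.23884682 221.00905604   0.        ]
tape [ 483.7479507  -197.88980835   12.        ]
tin [442.01110241  77.52639855  11.        ]
tinT [430.38681191  81.35927717  22.        ]
clamp [232.56285615 -95.61183328   0.        ]
0 [array([284., 235.])]
1 [array([270.3, 236.8])]
2 [array([257.7, 240.8])]
3 [array([247.1, 246.5])]
4 [array([239.3, 253.5])]
5 [array([234.6, 261.2])]
[[284.0625, 232.8125], [269.375, 235.3125], [255.9375, 239.6875], [244.375, 245.625], [235.0, 252.5], [230.3125, 261.5625]]

[... 1265 characters left out ...]
 201.]
(130, 345) 150 [404. 262. 150.] [280. 184.]
(130, 345) 200 [376. 245. 200.] [266. 167.]
(130, 345) 250 [347. 228. 250.] [250. 149.]
(130, 345) 300 [318. 212. 300.] [234. 129.]
(130, 345) 350 [290. 195. 350.] [217. 109.]
(130, 345) 400 [261. 178. 400.] [199.  87.]
(130, 345) 450 [232. 162. 450.] [180.  64.]
(90, 322) 50 [511. 377.  50.] [332. 206.]
(90, 322) 100 [480. 356. 100.] [319. 191.]
(90, 322) 150 [449. 335. 150.] [305. 176.]
(90, 322) 200 [417. 314. 200.] [291. 159.]
(90, 322) 250 [386. 293. 250.] [275. 142.]
(90, 322) 300 [355. 272. 300.] [259. 124.]
(90, 322) 350 [323. 251. 350.] [241. 104.]
(90, 322) 400 [292. 229. 400.] [222.  83.]
(90, 322) 450 [261. 208. 450.] [203.  61.]
```

```bash
cat > plan.py <<'E'
from fit import *
from scipy.linalg import logm,expm
def ori(zl,yl):  # tool z,y in extractor axes
    z=np.array(zl,float);z/=np.linalg.norm(z);y=np.array(yl,float);y-=z*(y@z);y/=np.linalg.norm(y)
    return R.from_euler('z',P[2]).as_matrix()@np.c_[np.cross(y,z),y,z]
def M(Rm,p): T=np.eye(4);T[:3,:3]=Rm;T[:3,3]=p;return T
def cur():
    s=env.state(); return M(R.from_euler('xyz',s['ee_rot'],degrees=True).as_matrix(),s['ee_pos'])
def row(A,B):
    D=np.linalg.inv(A)@B; ang=np.degrees(R.from_matrix(D[:3,:3]).magnitude()); n=int(np.ceil(max(np.linalg.norm(D[:3,3])/50,ang/9,1)))
    E=np.real(expm(logm(D)/n)); w=np.degrees(R.from_matrix(E[:3,:3]).as_rotvec())
    print(n,'rows t',(E[:3,3]/500).round(3),'r',(w/30).round(3),'end',B[:3,3].round()); return B
def tcp(local,Rm,back=0): return M(Rm,W(P,local)[0]+Rm[:,2]*(19-back))
L=np.radians(20)
RL=ori((0,np.sin(L),-np.cos(L)),(1,0,0))
E
python3 - <<'E'
from plan import *
A=cur()
B=row(A,M(RL,[500,-290,270])); B=row(B,tcp(lk(0),RL,110)); B=row(B,tcp(lk(0),RL,0))
E
```

```text
8 rows t [ 0.087  0.019 -0.002] r [ 0.048  0.073 -0.275] end [ 500. -290.  270.]
5 rows t [0.029 0.046 0.07 ] r [-0. -0. -0.] end [ 609. -157.  131.]
3 rows t [ 0.    -0.     0.073] r [-0. -0. -0.] end [ 607. -119.   27.]
```

Request:
send_rows:
  motion:
    - {"tx": 0.087,"ty": 0.019,"tz": -0.002,"rx": 0.048,"ry": 0.073,"rz": -0.275,"gripper": -1}
    - {"tx": 0.087,"ty": 0.019,"tz": -0.002,"rx": 0.048,"ry": 0.073,"rz": -0.275,"gripper": -1}
    - {"tx": 0.087,"ty": 0.019,"tz": -0.002,"rx": 0.048,"ry": 0.073,"rz": -0.275,"gripper": -1}
    - {"tx": 0.087,"ty": 0.019,"tz": -0.002,"rx": 0.048,"ry": 0.073,"rz": -0.275,"gripper": -1}
    - {"tx": 0.087,"ty": 0.019,"tz": -0.002,"rx": 0.048,"ry": 0.073,"rz": -0.275,"gripper": -1}
    - {"tx": 0.087,"ty": 0.019,"tz": -0.002,"rx": 0.048,"ry": 0.073,"rz": -0.275,"gripper": -1}
    - {"tx": 0.087,"ty": 0.019,"tz": -0.002,"rx": 0.048,"ry": 0.073,"rz": -0.275,"gripper": -1}
    - {"tx": 0.087,"ty": 0.019,"tz": -0.002,"rx": 0.048,"ry": 0.073,"rz": -0.275,"gripper": -1}
    - {"gripper": -1}

```text
invalid input at $.motion[8]: expected keys tx, ty, tz, rx, ry, rz, gripper
```

```bash
python3 - <<'E'
from plan import *
print(env.state()['qpos'],env.state()['force'])
B=row(cur(),tcp(lk(0),RL,110)); B=row(B,tcp(lk(0),RL,0))
E
```

```text
[-6.47446314e+01  1.83465887e+01  8.97006064e+01 -1.05571195e-03
  7.20434788e+01 -1.14638081e+00] [-0.32191426  0.68145343  0.50074114]
11 rows t [0.092 0.02  0.029] r [ 0.035  0.053 -0.2  ] end [ 609. -157.  131.]
3 rows t [ 0.    -0.     0.073] r [-0. -0. -0.] end [ 607. -119.   27.]
```

Request:
send_rows:
  motion:
    - {"tx": 0.087,"ty": 0.019,"tz": -0.002,"rx": 0.048,"ry": 0.073,"rz": -0.275,"gripper": -1}
    - {"tx": 0.087,"ty": 0.019,"tz": -0.002,"rx": 0.048,"ry": 0.073,"rz": -0.275,"gripper": -1}
    - {"tx": 0.087,"ty": 0.019,"tz": -0.002,"rx": 0.048,"ry": 0.073,"rz": -0.275,"gripper": -1}
    - {"tx": 0.087,"ty": 0.019,"tz": -0.002,"rx": 0.048,"ry": 0.073,"rz": -0.275,"gripper": -1}
    - {"tx": 0.087,"ty": 0.019,"tz": -0.002,"rx": 0.048,"ry": 0.073,"rz": -0.275,"gripper": -1}
    - {"tx": 0.087,"ty": 0.019,"tz": -0.002,"rx": 0.048,"ry": 0.073,"rz": -0.275,"gripper": -1}
    - {"tx": 0.087,"ty": 0.019,"tz": -0.002,"rx": 0.048,"ry": 0.073,"rz": -0.275,"gripper": -1}
    - {"tx": 0.087,"ty": 0.019,"tz": -0.002,"rx": 0.048,"ry": 0.073,"rz": -0.275,"gripper": -1}
    - {"tx": 0,"ty": 0,"tz": 0,"rx": 0,"ry": 0,"rz": 0,"gripper": -1}

```text
time_s: 1.23
ee_pos: [501.9, -290.0, 271.8]
ee_rot: [179.9, -19.8, 93.3]
force: [0.5, -0.4, -0.2]
gripper_width: 91.4
gripper_force: 0.0
```

```bash
python3 - <<'E'
from plan import *
print(env.state()['qpos'],env.state()['force'])
B=row(cur(),tcp(lk(0),RL,110)); B=row(B,tcp(lk(0),RL,0))
E
```

```text
[-39.46806871  24.08553254  75.32120617  14.4788692   94.16037915
 -43.42691616] [ 0.54176965 -0.4024568  -0.23793355]
5 rows t [0.029 0.046 0.07 ] r [-0.     0.001  0.002] end [ 609. -157.  131.]
3 rows t [ 0.    -0.     0.073] r [-0. -0. -0.] end [ 607. -119.   27.]
```

Request:
send_rows:
  motion:
    - {"tx": 0.029,"ty": 0.046,"tz": 0.07,"rx": 0,"ry": 0,"rz": 0,"gripper": -1}
    - {"tx": 0.029,"ty": 0.046,"tz": 0.07,"rx": 0,"ry": 0,"rz": 0,"gripper": -1}
    - {"tx": 0.029,"ty": 0.046,"tz": 0.07,"rx": 0,"ry": 0,"rz": 0,"gripper": -1}
    - {"tx": 0.029,"ty": 0.046,"tz": 0.07,"rx": 0,"ry": 0,"rz": 0,"gripper": -1}
    - {"tx": 0.029,"ty": 0.046,"tz": 0.07,"rx": 0,"ry": 0,"rz": 0,"gripper": -1}
    - {"tx": 0,"ty": 0,"tz": 0,"rx": 0,"ry": 0,"rz": 0,"gripper": -1}

```text
time_s: 1.98
ee_pos: [607.7, -156.8, 128.1]
ee_rot: [-179.7, -19.9, 93.1]
force: [0.5, -0.6, 0.2]
gripper_width: 91.1
gripper_force: 0.0
```

```bash
python3 - <<'E'
from plan import *
f=grab('scene','s1'); g=grab('top','t1')
a=f['frame'][100:380,120:460]; b=g['frame'][100:380,190:470]
cv2.imwrite('pics/m1.png',np.hstack([cv2.resize(a,(425,350)),cv2.resize(b,(350,350))])[:,:,::-1])
row(cur(),tcp(lk(0),RL,0))
E
```

```text
3 rows t [0.002 0.001 0.074] r [-0.001  0.002  0.   ] end [ 607. -119.   27.]
```

View pics/m1.png

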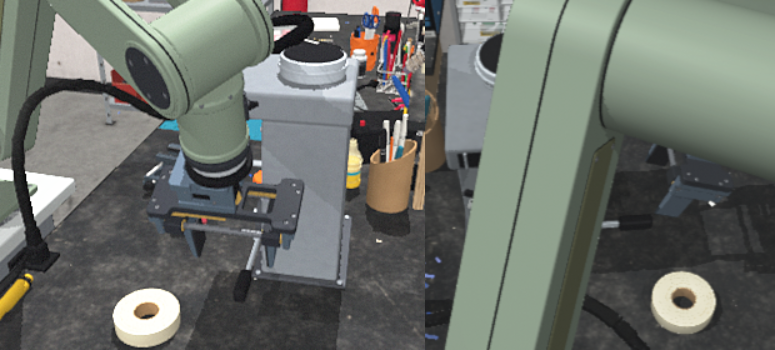

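```bash
python3 - <<'E'
from plan import *
print(proj(load('t1'),W(P,lk(0))),proj(load('s1'),W(P,lk(0))))
B=row(cur(),tcp(lk(0),RL,0))
E
```

```text
[[358.2890383  277.11376551]] [[314.18377532 327.72614084]]
3 rows t [0.002 0.001 0.074] r [-0.001  0.002  0.   ] end [ 607. -119.   27.]
```

Request:
send_rows:
  motion:
    - {"tx": 0.001,"ty": 0.0,"tz": 0.074,"rx": 0,"ry": 0,"rz": 0,"gripper": -1}
    - {"tx": 0.001,"ty": 0.0,"tz": 0.074,"rx": 0,"ry": 0,"rz": 0,"gripper": -1}
    - {"tx": 0.001,"ty": 0.0,"tz": 0.074,"rx": 0,"ry": 0,"rz": 0,"gripper": -1}
    - {"tx": 0,"ty": 0,"tz": 0,"rx": 0,"ry": 0,"rz": 0,"gripper": -1}

```text
time_s: 2.58
ee_pos: [604.8, -119.6, 26.3]
ee_rot: [-179.8, -19.9, 93.0]
force: [-0.2, 0.7, 0.6]
gripper_width: 91.0
gripper_force: 0.0
```

Grip projection matches both cameras. Close.

Request:
send_rows:
  motion:
    - {"tx": 0,"ty": 0,"tz": 0,"rx": 0,"ry": 0,"rz": 0,"gripper": 1}
    - {"tx": 0,"ty": 0,"tz": 0,"rx": 0,"ry": 0,"rz": 0,"gripper": 1}
    - {"tx": 0,"ty": 0,"tz": 0,"rx": 0,"ry": 0,"rz": 0,"gripper": 1}
    - {"tx": 0,"ty": 0,"tz": 0,"rx": 0,"ry": 0,"rz": 0,"gripper": 1}
    - {"tx": 0,"ty": 0,"tz": 0,"rx": 0,"ry": 0,"rz": 0,"gripper": 1}
    - {"tx": 0,"ty": 0,"tz": 0,"rx": 0,"ry": 0,"rz": 0,"gripper": 1}
    - {"tx": 0,"ty": 0,"tz": 0,"rx": 0,"ry": 0,"rz": 0,"gripper": 1}
    - {"tx": 0,"ty": 0,"tz": 0,"rx": 0,"ry": 0,"rz": 0,"gripper": 1}
  grip_force: 25

```text
time_s: 3.58
ee_pos: [606.3, -119.2, 27.3]
ee_rot: [-180.0, -19.8, 93.2]
force: [-0.6, -0.7, 0.0]
gripper_width: 18.0
gripper_force: 25.0
```

```bash
python3 - <<'E'
from plan import *
A=cur(); B=A
for a in (.22,.44,.66):
    B2=M(A[:3,:3],A[:3,3]+(W(P,lk(a))-W(P,lk(0)))[0]); B=row(B,B2)
E
```

```text
1 rows t [ 0.024 -0.    -0.048] r [-0. -0. -0.] end [ 606. -116.   54.]
1 rows t [ 0.034  0.    -0.042] r [-0. -0. -0.] end [ 606. -108.   79.]
1 rows t [ 0.042  0.    -0.033] r [-0. -0. -0.] end [605. -94. 102.]
```

Request:
send_rows:
  motion:
    - {"tx": 0.012,"ty": 0,"tz": -0.024,"rx": 0,"ry": 0,"rz": 0,"gripper": 1}
    - {"tx": 0.012,"ty": 0,"tz": -0.024,"rx": 0,"ry": 0,"rz": 0,"gripper": 1}
    - {"tx": 0.017,"ty": 0,"tz": -0.021,"rx": 0,"ry": 0,"rz": 0,"gripper": 1}
    - {"tx": 0.017,"ty": 0,"tz": -0.021,"rx": 0,"ry": 0,"rz": 0,"gripper": 1}
    - {"tx": 0.021,"ty": 0,"tz": -0.0165,"rx": 0,"ry": 0,"rz": 0,"gripper": 1}
    - {"tx": 0.021,"ty": 0,"tz": -0.0165,"rx": 0,"ry": 0,"rz": 0,"gripper": 1}
    - {"tx": 0,"ty": 0,"tz": 0,"rx": 0,"ry": 0,"rz": 0,"gripper": 1}
    - {"tx": 0,"ty": 0,"tz": 0,"rx": 0,"ry": 0,"rz": 0,"gripper": 1}

```text
time_s: 4.58
ee_pos: [604.4, -91.7, 103.6]
ee_rot: [-179.9, -20.0, 93.1]
force: [-3.3, 3.9, -1.5]
gripper_width: 18.4
gripper_force: 25.0
```

```bash
python3 - <<'E'
from plan import *
f=grab('scene','s2'); 
cv2.imwrite('pics/m2.png',cv2.resize(f['frame'][200:360,220:400],None,fx=3,fy=3)[:,:,::-1])
A=cur(); print('gp',A[:3,3]-A[:3,2]*19, 'lk.66',W(P,lk(.66)),[proj(f,W(P,lk(a)))[0].round() for a in (0,.5,.6,.7)])
E
```

```text
gp [604.79410155 -98.27802792 121.26233479] lk.66 [[606.2290906  -99.97194347 119.80025594]] [array([314., 328.]), array([315., 297.]), array([316., 290.]), array([317., 283.])]
```

View pics/m2.png

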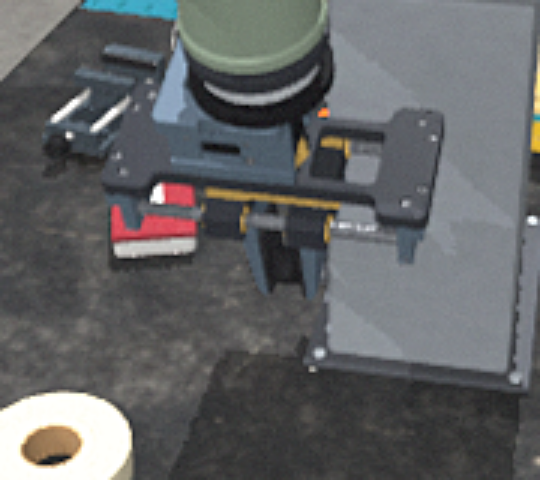

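```bash
cat >> plan.py <<'E'
t=np.radians(38)
RK=ori((np.sin(t),0,-np.cos(t)),(0,1,0))
E
python3 - <<'E'
from plan import *
A=cur(); B=row(A,M(A[:3,:3],A[:3,3]-A[:3,2]*170)); B=row(B,M(RK,[465,-90,315])); B=row(B,tcp(hubp(88,P[3],-112),RK,110)); row(B,tcp(hubp(88,P[3],-112),RK,0)); print(env.state()['qpos'])
E
```

```text
4 rows t [-0.     0.    -0.085] r [-0.  0.  0.] end [ 608. -150.  263.]
12 rows t [ 0.026 -0.009 -0.013] r [-0.041 -0.126 -0.255] end [465. -90. 315.]
3 rows t [0.016 0.079 0.057] r [ 0.  0. -0.] end [493.  30. 233.]
3 rows t [0.    0.    0.073] r [ 0.  0. -0.] end [561.  33. 146.]
[-19.67820824  30.22460825  90.180915    19.71150115  68.86127222
 -31.45218706]
```

Request:
send_rows:
  motion:
    - {"tx": 0,"ty": 0,"tz": 0,"rx": 0,"ry": 0,"rz": 0,"gripper": -1}
    - {"tx": 0,"ty": 0,"tz": 0,"rx": 0,"ry": 0,"rz": 0,"gripper": -1}
    - {"tx": 0,"ty": 0,"tz": 0,"rx": 0,"ry": 0,"rz": 0,"gripper": -1}
    - {"tx": 0,"ty": 0,"tz": 0,"rx": 0,"ry": 0,"rz": 0,"gripper": -1}
    - {"tx": 0,"ty": 0,"tz": 0,"rx": 0,"ry": 0,"rz": 0,"gripper": -1}
    - {"tx": 0,"ty": 0,"tz": -0.085,"rx": 0,"ry": 0,"rz": 0,"gripper": -1}
    - {"tx": 0,"ty": 0,"tz": -0.085,"rx": 0,"ry": 0,"rz": 0,"gripper": -1}
    - {"tx": 0,"ty": 0,"tz": -0.085,"rx": 0,"ry": 0,"rz": 0,"gripper": -1}
    - {"tx": 0,"ty": 0,"tz": -0.085,"rx": 0,"ry": 0,"rz": 0,"gripper": -1}

```text
time_s: 5.75
ee_pos: [608.3, -150.9, 263.5]
ee_rot: [180.0, -19.8, 93.1]
force: [0.1, -0.6, -0.4]
gripper_width: 91.5
gripper_force: 0.0
```

Request:
send_rows:
  motion:
    - {"tx": 0.026,"ty": -0.009,"tz": -0.013,"rx": -0.041,"ry": -0.126,"rz": -0.255,"gripper": -1}
    - {"tx": 0.026,"ty": -0.009,"tz": -0.013,"rx": -0.041,"ry": -0.126,"rz": -0.255,"gripper": -1}
    - {"tx": 0.026,"ty": -0.009,"tz": -0.013,"rx": -0.041,"ry": -0.126,"rz": -0.255,"gripper": -1}
    - {"tx": 0.026,"ty": -0.009,"tz": -0.013,"rx": -0.041,"ry": -0.126,"rz": -0.255,"gripper": -1}
    - {"tx": 0.026,"ty": -0.009,"tz": -0.013,"rx": -0.041,"ry": -0.126,"rz": -0.255,"gripper": -1}
    - {"tx": 0.026,"ty": -0.009,"tz": -0.013,"rx": -0.041,"ry": -0.126,"rz": -0.255,"gripper": -1}
    - {"tx": 0.026,"ty": -0.009,"tz": -0.013,"rx": -0.041,"ry": -0.126,"rz": -0.255,"gripper": -1}
    - {"tx": 0.026,"ty": -0.009,"tz": -0.013,"rx": -0.041,"ry": -0.126,"rz": -0.255,"gripper": -1}
    - {"tx": 0.026,"ty": -0.009,"tz": -0.013,"rx": -0.041,"ry": -0.126,"rz": -0.255,"gripper": -1}
    - {"tx": 0.026,"ty": -0.009,"tz": -0.013,"rx": -0.041,"ry": -0.126,"rz": -0.255,"gripper": -1}
    - {"tx": 0.026,"ty": -0.009,"tz": -0.013,"rx": -0.041,"ry": -0.126,"rz": -0.255,"gripper": -1}
    - {"tx": 0.026,"ty": -0.009,"tz": -0.013,"rx": -0.041,"ry": -0.126,"rz": -0.255,"gripper": -1}

```text
time_s: 7.25
ee_pos: [465.2, -90.6, 310.8]
ee_rot: [179.7, 37.9, -177.7]
force: [1.1, -0.1, -0.3]
gripper_width: 91.2
gripper_force: 0.0
```

```bash
python3 - <<'E'
from plan import *
f=grab('scene','s3'); g=grab('top','t3')
a=f['frame'][90:350,100:440]; b=g['frame'][120:310,170:370]
cv2.imwrite('pics/m3.png',np.hstack([cv2.resize(a,(400,400)),cv2.resize(b,(400,400))])[:,:,::-1])
s=env.state();print(s['qpos'],s['force'])
B=row(cur(),tcp(hubp(88,P[3],-112),RK,110)); row(B,tcp(hubp(88,P[3],-112),RK,0))
E
```

```text
[ -23.60274531  -11.12430627  118.11566271   24.33612829   40.92182626
 -129.44187941] [ 0.59499692 -0.11890886 -0.10668305]
3 rows t [0.013 0.079 0.055] r [-0.003 -0.004 -0.011] end [493.  30. 233.]
3 rows t [0.    0.    0.073] r [ 0.  0. -0.] end [561.  33. 146.]
```

View pics/m3.png

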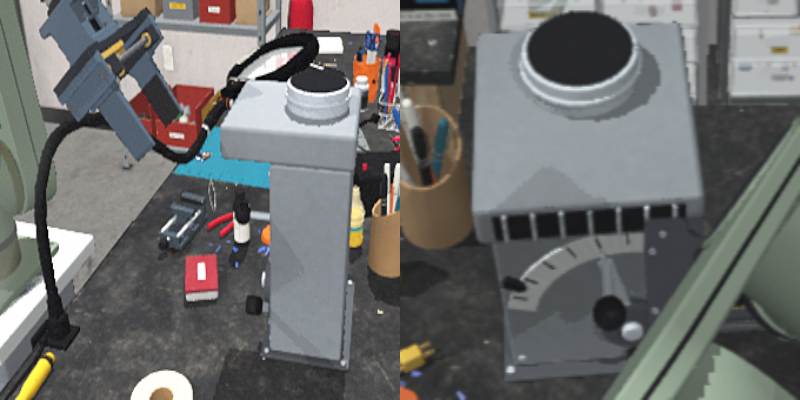

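Request:
send_rows:
  motion:
    - {"tx": 0.013,"ty": 0.079,"tz": 0.055,"rx": -0.003,"ry": -0.004,"rz": -0.011,"gripper": -1}
    - {"tx": 0.013,"ty": 0.079,"tz": 0.055,"rx": -0.003,"ry": -0.004,"rz": -0.011,"gripper": -1}
    - {"tx": 0.013,"ty": 0.079,"tz": 0.055,"rx": -0.003,"ry": -0.004,"rz": -0.011,"gripper": -1}
    - {"tx": 0,"ty": 0,"tz": 0,"rx": 0,"ry": 0,"rz": 0,"gripper": -1}
    - {"tx": 0,"ty": 0,"tz": 0,"rx": 0,"ry": 0,"rz": 0,"gripper": -1}

```text
time_s: 7.98
ee_pos: [497.2, 29.4, 234.7]
ee_rot: [-180.0, 38.2, -176.9]
force: [0.5, 0.4, -0.2]
gripper_width: 91.4
gripper_force: 0.0
```

```bash
python3 - <<'E'
from plan import *
s=env.state();print(s['qpos'],s['force'])
row(cur(),tcp(hubp(88,P[3],-112),RK,0))
E
```

```text
[  1.31643677  -5.6260161  125.68329603   2.98584766  21.79626383
 -94.18522283] [ 0.48907048  0.38977749 -0.1937625 ]
3 rows t [0.003 0.    0.073] r [0.001 0.002 0.001] end [561.  33. 146.]
```

Request:
send_rows:
  motion:
    - {"tx": 0.003,"ty": 0,"tz": 0.0365,"rx": 0,"ry": 0,"rz": 0,"gripper": -1}
    - {"tx": 0.003,"ty": 0,"tz": 0.0365,"rx": 0,"ry": 0,"rz": 0,"gripper": -1}
    - {"tx": 0,"ty": 0,"tz": 0.0365,"rx": 0,"ry": 0,"rz": 0,"gripper": -1}
    - {"tx": 0,"ty": 0,"tz": 0.0365,"rx": 0,"ry": 0,"rz": 0,"gripper": -1}
    - {"tx": 0,"ty": 0,"tz": 0.0365,"rx": 0,"ry": 0,"rz": 0,"gripper": -1}
    - {"tx": 0,"ty": 0,"tz": 0.0365,"rx": 0,"ry": 0,"rz": 0,"gripper": -1}
    - {"tx": 0,"ty": 0,"tz": 0,"rx": 0,"ry": 0,"rz": 0,"gripper": -1}
    - {"tx": 0,"ty": 0,"tz": 0,"rx": 0,"ry": 0,"rz": 0,"gripper": -1}

```text
time_s: 8.98
ee_pos: [561.8, 31.5, 147.1]
ee_rot: [-180.0, 38.2, -177.0]
force: [0.5, 0.5, -0.3]
gripper_width: 90.7
gripper_force: 0.0
```

```bash
python3 - <<'E'
from plan import *
s=env.state();print(s['qpos'],s['force'])
row(cur(),tcp(hubp(88,P[3],-112),RK,0))
E
```

```text
[  1.49844973   7.8877215  127.74602344   8.42100068   6.22048845
 -99.57816739] [ 0.54441925  0.53423334 -0.29157542]
1 rows t [0.003 0.004 0.001] r [-0.001  0.007  0.001] end [561.  33. 146.]
```

Request:
send_rows:
  motion:
    - {"tx": 0,"ty": 0.004,"tz": 0,"rx": 0,"ry": 0,"rz": 0,"gripper": 1}
    - {"tx": 0,"ty": 0,"tz": 0,"rx": 0,"ry": 0,"rz": 0,"gripper": 1}
    - {"tx": 0,"ty": 0,"tz": 0,"rx": 0,"ry": 0,"rz": 0,"gripper": 1}
    - {"tx": 0,"ty": 0,"tz": 0,"rx": 0,"ry": 0,"rz": 0,"gripper": 1}
    - {"tx": 0,"ty": 0,"tz": 0,"rx": 0,"ry": 0,"rz": 0,"gripper": 1}
    - {"tx": 0,"ty": 0,"tz": 0,"rx": 0,"ry": 0,"rz": 0,"gripper": 1}
    - {"tx": 0,"ty": 0,"tz": 0,"rx": 0,"ry": 0,"rz": 0,"gripper": 1}
    - {"tx": 0,"ty": 0,"tz": 0,"rx": 0,"ry": 0,"rz": 0,"gripper": 1}
  grip_force: 20

```text
time_s: 9.98
ee_pos: [561.1, 34.4, 145.9]
ee_rot: [-179.9, 38.1, -176.8]
force: [0.3, -0.7, -0.8]
gripper_width: 28.8
gripper_force: 20.0
```

```bash
cat >> plan.py <<'E'
def onplane(f,u,v,x):
    Rm=cv2.Rodrigues(np.array(f['rvec'],float))[0]; Rz=R.from_euler('z',-P[2])
    c=Rz.apply(-Rm.T@np.array(f['tvec']).ravel()-[P[0],P[1],0]); d=Rz.apply(Rm.T@np.linalg.inv(K(f))@[u,v,1])
    q=c+d*(x-c[0])/d[0]; dy,dz=q[1]+30,q[2]-75; return round(float(np.hypot(dy,dz)),1),round(float(np.arctan2(dy,dz)),3)
E
python3 - <<'E'
from plan import *
for n,a,b,x in [('t0',285,345,-53),('t1',238,353,-53),('t2',195,367,-53),('t3',158,386,-53),('t4',128,408,-53),('t5',113,437,-53),('mk',102,415,-56),('mktip',122,422,-54),('knob',256,459,-112),('bolt',291,487,-85)]:
    print(n,onplane(ft,195+a/3.2,125+b/3.2,x))
A=cur(); gp=A[:3,3]-A[:3,2]*19; l=R.from_euler('z',-P[2]).apply(gp-[P[0],P[1],0]); print('gp local',l,np.hypot(l[1]+30,l[2]-75),np.arctan2(l[1]+30,l[2]-75))
E
```

```text
t0 (105.9, -0.004)
t1 (104.5, 0.253)
t2 (104.3, 0.51)
t3 (105.3, 0.765)
t4 (108.3, 1.01)
t5 (107.7, 1.277)
mk (120.6, 1.086)
mktip (106.8, 1.124)
knob (82.3, 0.233)
bolt (15.2, 0.03)
gp local [-111.73273908   -9.83291824  160.8148917 ] 88.15274711842804 0.23081838977968877
```

```bash
python3 - <<'E'
from plan import *
B=cur(); s=np.radians
N=10
for i in range(1,N+1):
    a=.231+(1.09-.231)*i/N; t=s(38-8*min(1,i/6))
    Rn=ori((np.sin(t),0,-np.cos(t)),(0,1,0)); B=row(B,tcp((-111.7,)+hubp(88,a,0)[1:],Rn,0))
E
```

```text
1 rows t [0.004 0.014 0.003] r [0.001 0.048 0.004] end [560.  42. 143.]
1 rows t [0.004 0.014 0.004] r [0.    0.044 0.   ] end [560.  49. 140.]
1 rows t [0.005 0.014 0.005] r [ 0.     0.044 -0.   ] end [559.  55. 137.]
1 rows t [0.005 0.013 0.006] r [-0.     0.044 -0.   ] end [558.  62. 133.]
1 rows t [0.006 0.012 0.007] r [ 0.     0.044 -0.   ] end [558.  68. 128.]
1 rows t [0.006 0.012 0.008] r [ 0.     0.044 -0.   ] end [557.  74. 123.]
1 rows t [0.005 0.011 0.009] r [-0.  0. -0.] end [557.  79. 118.]
1 rows t [0.006 0.01  0.01 ] r [-0.  0. -0.] end [556.  84. 112.]
1 rows t [0.006 0.009 0.011] r [-0.  0. -0.] end [556.  88. 106.]
1 rows t [0.007 0.008 0.011] r [-0.  0. -0.] end [556.  92.  99.]
```

Request:
send_rows:
  motion:
    - {"tx": 0.004,"ty": 0.014,"tz": 0.003,"rx": 0,"ry": 0.044,"rz": 0,"gripper": 1}
    - {"tx": 0.004,"ty": 0.014,"tz": 0.004,"rx": 0,"ry": 0.044,"rz": 0,"gripper": 1}
    - {"tx": 0.005,"ty": 0.014,"tz": 0.005,"rx": 0,"ry": 0.044,"rz": 0,"gripper": 1}
    - {"tx": 0.005,"ty": 0.013,"tz": 0.006,"rx": 0,"ry": 0.044,"rz": 0,"gripper": 1}
    - {"tx": 0.006,"ty": 0.012,"tz": 0.007,"rx": 0,"ry": 0.044,"rz": 0,"gripper": 1}
    - {"tx": 0.006,"ty": 0.012,"tz": 0.008,"rx": 0,"ry": 0.044,"rz": 0,"gripper": 1}
    - {"tx": 0.005,"ty": 0.011,"tz": 0.009,"rx": 0,"ry": 0,"rz": 0,"gripper": 1}
    - {"tx": 0.006,"ty": 0.01,"tz": 0.01,"rx": 0,"ry": 0,"rz": 0,"gripper": 1}
    - {"tx": 0.006,"ty": 0.009,"tz": 0.011,"rx": 0,"ry": 0,"rz": 0,"gripper": 1}
    - {"tx": 0.007,"ty": 0.008,"tz": 0.011,"rx": 0,"ry": 0,"rz": 0,"gripper": 1}
    - {"tx": 0,"ty": 0,"tz": 0,"rx": 0,"ry": 0,"rz": 0,"gripper": 1}
    - {"tx": 0,"ty": 0,"tz": 0,"rx": 0,"ry": 0,"rz": 0,"gripper": 1}

```text
time_s: 11.48
ee_pos: [554.7, 92.0, 99.8]
ee_rot: [-179.9, 30.2, -176.8]
force: [1.8, -4.4, -1.5]
gripper_width: 28.5
gripper_force: 20.0
```

```bash
python3 - <<'E'
from plan import *
A=cur(); gp=A[:3,3]-A[:3,2]*19; l=R.from_euler('z',-P[2]).apply(gp-[P[0],P[1],0]); print('gp local',l,np.hypot(l[1]+30,l[2]-75),np.arctan2(l[1]+30,l[2]-75)); print(env.state()['qpos'],env.state()['torque'])
f=grab('scene','s4'); g=grab('top','t4')
a=f['frame'][90:350,150:410]; b=g['frame'][120:310,170:370]
cv2.imwrite('pics/m4.png',np.hstack([cv2.resize(a,(400,400)),cv2.resize(b,(400,400))])[:,:,::-1])
E
```

```text
gp local [-112.93188523   48.0202358   116.19613492] 88.22855959004326 1.084985903990493
[ 10.51441888  13.14379479 124.81901989 -17.60878984  12.68005491
 -66.46189767] [-0.8814115  -0.01639604 -0.43370123]
```

View pics/m4.png

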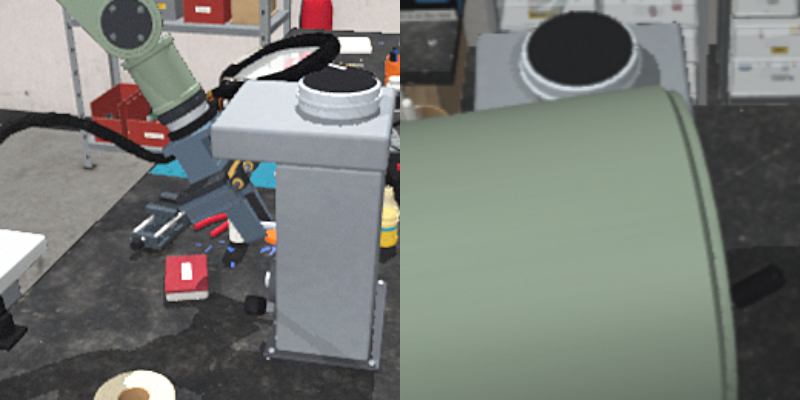

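```bash
python3 - <<'E'
from plan import *
A=cur(); B=M(A[:3,:3],A[:3,3]-A[:3,2]*120); C=row(B,M(RK,[465,-90,315])); print(B[:3,3])
E
```

```text
5 rows t [-0.011 -0.071 -0.046] r [-0.    -0.052  0.001] end [465. -90. 315.]
[494.54600338  88.91984845 203.54963107]
```

Request:
send_rows:
  motion:
    - {"tx": 0,"ty": 0,"tz": 0,"rx": 0,"ry": 0,"rz": 0,"gripper": -1}
    - {"tx": 0,"ty": 0,"tz": 0,"rx": 0,"ry": 0,"rz": 0,"gripper": -1}
    - {"tx": 0,"ty": 0,"tz": 0,"rx": 0,"ry": 0,"rz": 0,"gripper": -1}
    - {"tx": 0,"ty": 0,"tz": 0,"rx": 0,"ry": 0,"rz": 0,"gripper": -1}
    - {"tx": 0,"ty": 0,"tz": 0,"rx": 0,"ry": 0,"rz": 0,"gripper": -1}
    - {"tx": 0,"ty": 0,"tz": -0.06,"rx": 0,"ry": 0,"rz": 0,"gripper": -1}
    - {"tx": 0,"ty": 0,"tz": -0.06,"rx": 0,"ry": 0,"rz": 0,"gripper": -1}
    - {"tx": 0,"ty": 0,"tz": -0.06,"rx": 0,"ry": 0,"rz": 0,"gripper": -1}
    - {"tx": 0,"ty": 0,"tz": -0.06,"rx": 0,"ry": 0,"rz": 0,"gripper": -1}

```text
time_s: 12.7
ee_pos: [493.9, 89.5, 204.5]
ee_rot: [-180.0, 30.2, -176.8]
force: [0.3, -0.7, -0.2]
gripper_width: 90.8
gripper_force: 0.0
```

Request:
send_rows:
  motion:
    - {"tx": -0.011,"ty": -0.071,"tz": -0.046,"rx": 0,"ry": -0.052,"rz": 0,"gripper": -1}
    - {"tx": -0.011,"ty": -0.071,"tz": -0.046,"rx": 0,"ry": -0.052,"rz": 0,"gripper": -1}
    - {"tx": -0.011,"ty": -0.071,"tz": -0.046,"rx": 0,"ry": -0.052,"rz": 0,"gripper": -1}
    - {"tx": -0.011,"ty": -0.071,"tz": -0.046,"rx": 0,"ry": -0.052,"rz": 0,"gripper": -1}
    - {"tx": -0.011,"ty": -0.071,"tz": -0.046,"rx": 0,"ry": -0.052,"rz": 0,"gripper": -1}
    - {"tx": 0,"ty": 0,"tz": 0,"rx": 0,"ry": 0,"rz": 0,"gripper": -1}

```text
time_s: 13.45
ee_pos: [464.1, -92.9, 316.9]
ee_rot: [-179.8, 38.2, -177.1]
force: [-0.3, 0.0, -0.3]
gripper_width: 91.1
gripper_force: 0.0
```

```bash
python3 - <<'E'
from plan import *
g=grab('top','t5')
cv2.imwrite('pics/m5.png',cv2.resize(g['frame'][220:300,205:325],None,fx=6,fy=6,interpolation=cv2.INTER_CUBIC)[:,:,::-1])
E
```

```text
(no output)
```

View pics/m5.png

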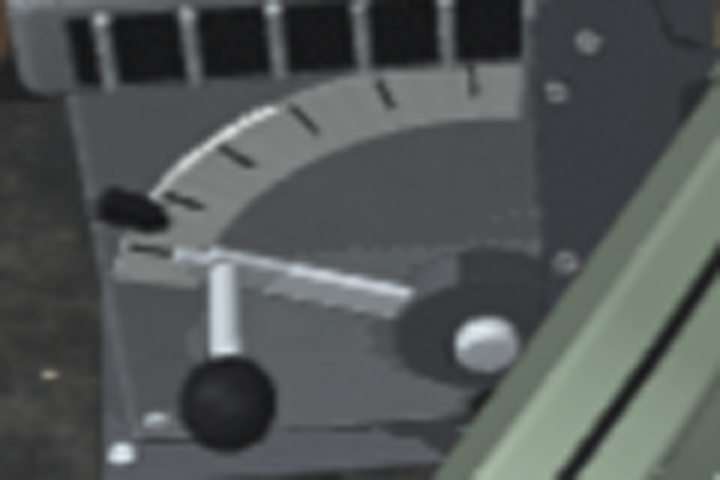

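```bash
python3 - <<'E'
from plan import *
for n,a,b,x in [('t0',474,82,-53),('t1',387,94,-53),('t2',306,120,-53),('t3',236,156,-53),('t4',184,202,-53),('t5',151,250,-53),('mk',130,209,-56),('mktip',168,222,-54),('knob',228,403,-112),('bolt',487,345,-85)]:
    print(n,onplane(ft,205+a/6,220+b/6,x))
for x in(-56,-62,-68):print([onplane(ft,205+a/6,220+b/6,x) for a,b in ((178,256),(400,305))])
E
```

```text
t0 (103.6, -0.002)
t1 (103.5, 0.253)
t2 (103.5, 0.513)
t3 (104.7, 0.773)
t4 (105.7, 1.034)
t5 (107.9, 1.28)
mk (120.8, 1.091)
mktip (106.9, 1.128)
knob (84.6, 1.219)
bolt (14.2, 0.004)
[(99.8, 1.256), (27.1, 1.613)]
[(101.7, 1.181), (27.7, 1.321)]
[(104.2, 1.109), (30.5, 1.062)]
```

```bash
cat > fit2.py <<'E'
from fit import *
c5=lambda a,b:(205+a/6,220+b/6)
ticks=[c5(*q) for q in [(474,82),(387,94),(306,120),(236,156),(184,202),(151,250)]]
def go(d,fixd):
    pf=lambda q,L:cv2.projectPoints(W(q,L),np.array(ft['rvec'],float).ravel()+q[3:6],np.array(ft['tvec'],float).ravel()+q[6:9]*1,K(ft),None)[0].reshape(-1,2)
    # q: x y yaw | drvec | dtvec | a0 a1 m rt xb lock d
    def f(q):
        a0,a1,m,rt,xb,dd=q[9:15]; dd=d if fixd else dd
        Lp=[(-125,90,271),(-125,-90,271),hubp(88,a0,-112),hubp(88,a1,-112),hubp(109,m,-54),(xb,-30,75),(xb,-30,75)]+[hubp(rt,i*dd,-53) for i in range(6)]
        ob=[(207.5,235),(321,228),(275,268.4),c5(228,403),c5(168,223),c5(487,345),(285.9,277.2)]+ticks
        e1=(pf(q,Lp)-ob)/np.r_[1.5,1.5,.5*np.ones(11)][:,None]
        e2=(proj(fs,W(q,[a for a,_ in S]+[lk(0)]))-np.array([b for _,b in S]+[(314,328)]))/2
        return np.r_[e1.ravel(),e2.ravel(),q[3:6]/.002,q[6:9]/2]
    q0=np.r_[P[:3],np.zeros(6),.22,1.15,1.1,104,-85,.25]
    s=least_squares(f,q0,x_scale=np.r_[10,10,.05,[.002]*3,[2]*3,.1,.1,.1,5,10,.05]); q=s.x
    sd=np.sqrt(np.diag(np.linalg.pinv(s.jac.T@s.jac)))
    print('d',d if fixd else q[14],'cost',s.cost,'P',q[:3].round(3),'a0 a1 m',q[9:12].round(3),'rt xb',q[12:14].round(1),'diff',(q[10]-q[11]).round(3),'sd',sd[9:12].round(3))
    print((f(q)[:26].reshape(-1,2)).round(1).tolist())
go(.25,1);go(.2618,1);go(0,0)
E
python3 fit2.py
```

```text
d 0.25 cost 7.341597362443437 P [6.59174e+02 5.01790e+01 5.70000e-02] a0 a1 m [0.225 1.16  1.093] rt xb [107.9 -71.1] diff 0.067 sd [0.012 0.017 0.014]
[[0.8, 0.9], [0.7, 1.3], [-0.2, -0.9], [-1.1, -0.7], [-0.2, -0.1], [0.4, -0.3], [0.9, 0.3], [0.2, -0.3], [-0.5, -0.2], [-0.9, -0.2], [-0.4, 0.3], [0.1, 0.2], [1.1, 1.0]]
d 0.2618 cost 20.55330740396845 P [6.61343e+02 4.86210e+01 3.60000e-02] a0 a1 m [0.224 1.193 1.128] rt xb [107. -72.] diff 0.065 sd [0.012 0.018 0.014]
[[0.7, -0.2], [0.5, 1.4], [-0.4, -2.0], [-2.3, -1.2], [-0.5, -0.3], [1.0, -0.3], [1.6, 0.3], [1.3, -0.4], [-0.4, -0.5], [-1.5, -0.4], [-1.2, 0.6], [-0.2, 1.1], [2.0, 2.5]]
d 0.24380190955250902 cost 5.501826431098105 P [6.58021e+02 5.09980e+01 6.80000e-02] a0 a1 m [0.225 1.143 1.074] rt xb [108.5 -70.6] diff 0.068 sd [0.012 0.019 0.016]
[[0.8, 1.5], [0.8, 1.2], [-0.1, -0.2], [-0.5, -0.3], [-0.0, -0.0], [0.0, -0.3], [0.6, 0.3], [-0.4, -0.3], [-0.6, -0.1], [-0.6, -0.2], [0.0, 0.1], [0.2, -0.3], [0.7, 0.2]]
```

```bash
python3 - <<'E'
from plan import *
Rm=R.from_euler('xyz',[-180,30.2,-176.8],degrees=True).as_matrix(); F=np.array([554.7,92,97.5])
B=row(cur(),M(Rm,F-Rm[:,2]*120)); C=row(B,M(Rm,F))
D=row(C,M(Rm,F+W(P,hubp(88,1.095,0))[0]-W(P,hubp(88,1.16,0))[0]))
E
```

```text
5 rows t [0.013 0.071 0.047] r [-0.001  0.052 -0.001] end [494.  89. 201.]
3 rows t [ 0.   -0.    0.08] r [-0. -0.  0.] end [555.  92.  98.]
1 rows t [-0.005 -0.005 -0.009] r [-0. -0.  0.] end [555.  90. 103.]
```

Request:
send_rows:
  motion:
    - {"tx": 0.013,"ty": 0.071,"tz": 0.047,"rx": 0,"ry": 0.052,"rz": 0,"gripper": -1}
    - {"tx": 0.013,"ty": 0.071,"tz": 0.047,"rx": 0,"ry": 0.052,"rz": 0,"gripper": -1}
    - {"tx": 0.013,"ty": 0.071,"tz": 0.047,"rx": 0,"ry": 0.052,"rz": 0,"gripper": -1}
    - {"tx": 0.013,"ty": 0.071,"tz": 0.047,"rx": 0,"ry": 0.052,"rz": 0,"gripper": -1}
    - {"tx": 0.013,"ty": 0.071,"tz": 0.047,"rx": 0,"ry": 0.052,"rz": 0,"gripper": -1}
    - {"tx": 0,"ty": 0,"tz": 0,"rx": 0,"ry": 0,"rz": 0,"gripper": -1}
    - {"tx": 0,"ty": 0,"tz": 0.06,"rx": 0,"ry": 0,"rz": 0,"gripper": -1}
    - {"tx": 0,"ty": 0,"tz": 0.06,"rx": 0,"ry": 0,"rz": 0,"gripper": -1}
    - {"tx": 0,"ty": 0,"tz": 0.06,"rx": 0,"ry": 0,"rz": 0,"gripper": -1}
    - {"tx": 0,"ty": 0,"tz": 0.06,"rx": 0,"ry": 0,"rz": 0,"gripper": -1}
    - {"tx": 0,"ty": 0,"tz": 0,"rx": 0,"ry": 0,"rz": 0,"gripper": -1}

```text
time_s: 14.88
ee_pos: [554.2, 92.7, 94.3]
ee_rot: [-179.9, 30.0, -176.8]
force: [0.0, -0.4, -0.5]
gripper_width: 91.1
gripper_force: 0.0
```

```bash
python3 - <<'E'
from plan import *
Rm=R.from_euler('xyz',[-180,30.2,-176.8],degrees=True).as_matrix(); F=np.array([554.7,92,97.5])
row(cur(),M(Rm,F))
E
```

```text
1 rows t [-0.004 -0.002 -0.005] r [-0.003 -0.008  0.001] end [555.  92.  98.]
```

Request:
send_rows:
  motion:
    - {"tx": 0,"ty": 0.003,"tz": 0,"rx": 0,"ry": 0,"rz": 0,"gripper": 1}
    - {"tx": 0,"ty": 0,"tz": 0,"rx": 0,"ry": 0,"rz": 0,"gripper": 1}
    - {"tx": 0,"ty": 0,"tz": 0,"rx": 0,"ry": 0,"rz": 0,"gripper": 1}
    - {"tx": 0,"ty": 0,"tz": 0,"rx": 0,"ry": 0,"rz": 0,"gripper": 1}
    - {"tx": 0,"ty": 0,"tz": 0,"rx": 0,"ry": 0,"rz": 0,"gripper": 1}
    - {"tx": 0,"ty": 0,"tz": 0,"rx": 0,"ry": 0,"rz": 0,"gripper": 1}
    - {"tx": 0,"ty": 0,"tz": 0,"rx": 0,"ry": 0,"rz": 0,"gripper": 1}
    - {"tx": 0,"ty": 0,"tz": 0,"rx": 0,"ry": 0,"rz": 0,"gripper": 1}

```text
time_s: 15.88
ee_pos: [555.0, 92.6, 95.6]
ee_rot: [-179.8, 30.1, -176.8]
force: [4.9, -9.0, -4.5]
gripper_width: 28.7
gripper_force: 20.0
```

Request:
send_rows:
  motion:
    - {"tx": -0.0025,"ty": -0.0025,"tz": -0.0045,"rx": 0,"ry": 0,"rz": 0,"gripper": 1}
    - {"tx": -0.0025,"ty": -0.0025,"tz": -0.0045,"rx": 0,"ry": 0,"rz": 0,"gripper": 1}
    - {"tx": 0,"ty": 0,"tz": 0,"rx": 0,"ry": 0,"rz": 0,"gripper": 1}
    - {"tx": 0,"ty": 0,"tz": 0,"rx": 0,"ry": 0,"rz": 0,"gripper": 1}
    - {"tx": 0,"ty": 0,"tz": 0,"rx": 0,"ry": 0,"rz": 0,"gripper": 1}

```text
time_s: 16.5
ee_pos: [554.9, 90.5, 100.3]
ee_rot: [-179.9, 30.1, -176.9]
force: [5.6, -6.2, -7.3]
gripper_width: 28.6
gripper_force: 20.0
```

Request:
send_rows:
  motion:
    - {"tx": 0,"ty": 0,"tz": 0,"rx": 0,"ry": 0,"rz": 0,"gripper": -1}
    - {"tx": 0,"ty": 0,"tz": 0,"rx": 0,"ry": 0,"rz": 0,"gripper": -1}
    - {"tx": 0,"ty": 0,"tz": 0,"rx": 0,"ry": 0,"rz": 0,"gripper": -1}
    - {"tx": 0,"ty": 0,"tz": 0,"rx": 0,"ry": 0,"rz": 0,"gripper": -1}
    - {"tx": 0,"ty": 0,"tz": 0,"rx": 0,"ry": 0,"rz": 0,"gripper": -1}
    - {"tx": 0,"ty": 0,"tz": -0.06,"rx": 0,"ry": 0,"rz": 0,"gripper": -1}
    - {"tx": 0,"ty": 0,"tz": -0.06,"rx": 0,"ry": 0,"rz": 0,"gripper": -1}
    - {"tx": 0,"ty": 0,"tz": -0.06,"rx": 0,"ry": 0,"rz": 0,"gripper": -1}
    - {"tx": 0,"ty": 0,"tz": -0.06,"rx": 0,"ry": 0,"rz": 0,"gripper": -1}

```text
time_s: 17.62
ee_pos: [494.2, 88.5, 206.0]
ee_rot: [-180.0, 30.2, -176.8]
force: [-0.3, -0.4, -0.4]
gripper_width: 91.2
gripper_force: 0.0
```

Request:
send_rows:
  motion:
    - {"tx": -0.011,"ty": -0.071,"tz": -0.046,"rx": 0,"ry": -0.052,"rz": 0,"gripper": -1}
    - {"tx": -0.011,"ty": -0.071,"tz": -0.046,"rx": 0,"ry": -0.052,"rz": 0,"gripper": -1}
    - {"tx": -0.011,"ty": -0.071,"tz": -0.046,"rx": 0,"ry": -0.052,"rz": 0,"gripper": -1}
    - {"tx": -0.011,"ty": -0.071,"tz": -0.046,"rx": 0,"ry": -0.052,"rz": 0,"gripper": -1}
    - {"tx": -0.011,"ty": -0.071,"tz": -0.046,"rx": 0,"ry": -0.052,"rz": 0,"gripper": -1}
    - {"tx": 0,"ty": 0,"tz": 0,"rx": 0,"ry": 0,"rz": 0,"gripper": -1}

```text
time_s: 18.38
ee_pos: [464.4, -93.9, 318.3]
ee_rot: [-179.8, 38.2, -177.1]
force: [-0.3, -0.4, -0.7]
gripper_width: 91.2
gripper_force: 0.0
```

```bash
python3 - <<'E'
from plan import *
g=grab('top','t6')
cv2.imwrite('pics/m6.png',cv2.resize(g['frame'][220:300,205:325],None,fx=6,fy=6,interpolation=cv2.INTER_CUBIC)[:,:,::-1])
# dark-blob centroid of knob in t5 and t6
for t in('t5','t6'):
    x=load(t)['frame'].astype(int).max(2); m=np.zeros_like(x,np.uint8); m[270:300,225:262]=(x[270:300,225:262]<50)
    n,l,s,c=cv2.connectedComponentsWithStats(m); i=1+s[1:,4].argmax(); print(t,c[i],s[i])
E
```

```text
t5 [242.87356322 287.04597701] [235 280  16  15 174]
t6 [243.51724138 285.94252874] [236 279  16  15 174]
```

View pics/m6.png

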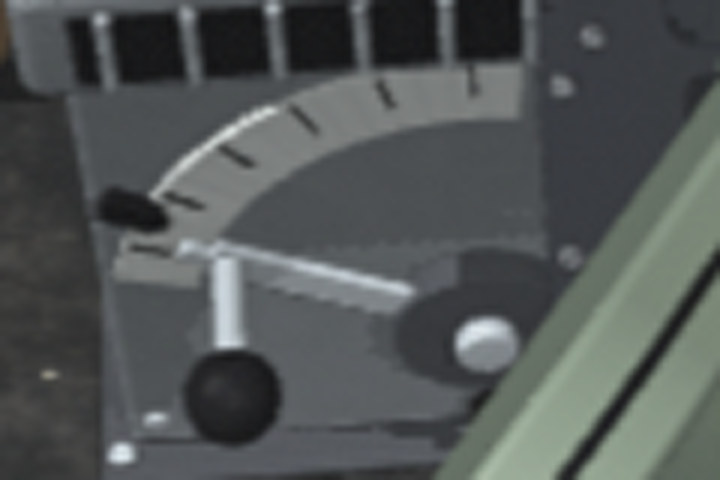

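```bash
sed -i 's/c5(228,403),c5(168/(np.array(c5(228,403))+DK),c5(168/; s/^go.*//; 1a DK=np.zeros(2)' fit2.py; python3 - <<'E'
import fit2,numpy as np
fit2.DK=np.array([.64,-1.1]); fit2.go(.25,1)
E
```

```text
d 0.25 cost 7.24951786886623 P [6.59182e+02 5.01730e+01 5.70000e-02] a0 a1 m [0.225 1.118 1.093] rt xb [107.9 -71.1] diff 0.025 sd [0.012 0.017 0.014]
[[0.7, 0.9], [0.7, 1.3], [-0.2, -0.9], [-1.1, -0.7], [-0.2, -0.1], [0.4, -0.3], [0.9, 0.3], [0.2, -0.3], [-0.5, -0.2], [-0.9, -0.2], [-0.4, 0.3], [0.0, 0.2], [1.1, 1.0]]
```

```bash
python3 - <<'E'
from plan import *
x=load('t6')['frame'].astype(int).max(2)
print(x[249:262,219:236])
P[:3]=[659.18,50.17,.057]
for i in (1.0,1.05,1.1,1.15):
  print(i,[proj(ft,W(P,hubp(r_,i,xx)))[0].round(1).tolist() for r_,xx in((109,-54),(125,-54),(125,-60))],'knob',proj(ft,W(P,hubp(88,i,-112)))[0].round(1))
print('ticks',[proj(ft,W(P,hubp(107.9,i*.25,-53)))[0].round(1).tolist() for i in range(6)])
E
```

```text
[[ 90  88  83  84  83  83  83  82  83  83  81  81  88 141 178 155 129]
 [ 90  90  84  82  81  80  82  84  84  82  81  82 113 170 158 133 126]
 [ 91  93  84  68  54  50  62  76  81  80  81 109 164 153 128 126 130]
 [ 92  95  73  49  34  31  35  38  46  54  82 158 144  87  63  91 118]
 [ 74  79  57  40  33  31  30  30  31  32  43  86 114 105  79  67  60]
 [ 68  70  49  31  28  28  29  32  33  30  29  34  50  91 120 127 110]
 [ 66  69  49  29  25  26  26  23  25  29  29  29  33  69 115 131 131]
 [ 53  67  56  38  28  26  26  26  25  27  25  25  22  38  88 119 128]
 [ 56  90  93  77  57  47  41  40  33  26  25  22  26  41  90 119 125]
 [ 53  81  92  87  83  82  79  88  76  59  48  52  63  81 114 127 126]
 [ 51  71  88  87  83  86 107 119 122 123 111 118 125 125 127 127 134]
 [ 53  69  90  88  82  87 131 120 104 116 122 122 123 124 122 130 179]
 [ 53  64  91  90  82  89 127 102  66  62  65  66  76  93 103 138 195]]
1.0 [[234.6, 253.1], [226.8, 250.6], [226.7, 253.2]] knob [245.  281.7]
1.05 [[233.3, 254.8], [225.3, 252.6], [225.3, 255.1]] knob [243.9 283. ]
1.1 [[232.2, 256.5], [224.0, 254.5], [224.0, 257.1]] knob [242.9 284.4]
1.15 [[231.2, 258.2], [222.9, 256.5], [222.8, 259.1]] knob [242.  285.7]
ticks [[283.5, 232.6], [268.7, 234.7], [255.0, 239.0], [243.6, 245.3], [235.2, 252.9], [230.2, 261.3]]
```

```bash
python3 - <<'E'
from plan import *
P[:3]=[659.18,50.17,.057]
L=np.radians(12); R2=ori((0,np.sin(L),-np.cos(L)),(1,0,0))
A=cur(); B=row(A,M(R2,[590,-165,290])); C=M(R2,W(P,(-62,-163,165))[0]); row(B,C)
for z in (60,50): C=row(C,M(R2,W(P,(-62,-163,z))[0]))
E
```

```text
12 rows t [-0.025  0.002  0.012] r [0.057 0.109 0.249] end [ 590. -165.  290.]
3 rows t [0.014 0.013 0.088] r [-0. -0. -0.] end [ 607. -116.  165.]
3 rows t [-0.015 -0.     0.068] r [-0. -0. -0.] end [ 607. -116.   60.]
1 rows t [-0.004 -0.     0.02 ] r [-0. -0. -0.] end [ 607. -116.   50.]
```

Request:
send_rows:
  motion:
    - {"tx": -0.025,"ty": 0.002,"tz": 0.012,"rx": 0.057,"ry": 0.109,"rz": 0.249,"gripper": 1}
    - {"tx": -0.025,"ty": 0.002,"tz": 0.012,"rx": 0.057,"ry": 0.109,"rz": 0.249,"gripper": 1}
    - {"tx": -0.025,"ty": 0.002,"tz": 0.012,"rx": 0.057,"ry": 0.109,"rz": 0.249,"gripper": 1}
    - {"tx": -0.025,"ty": 0.002,"tz": 0.012,"rx": 0.057,"ry": 0.109,"rz": 0.249,"gripper": 1}
    - {"tx": -0.025,"ty": 0.002,"tz": 0.012,"rx": 0.057,"ry": 0.109,"rz": 0.249,"gripper": 1}
    - {"tx": -0.025,"ty": 0.002,"tz": 0.012,"rx": 0.057,"ry": 0.109,"rz": 0.249,"gripper": 1}
    - {"tx": -0.025,"ty": 0.002,"tz": 0.012,"rx": 0.057,"ry": 0.109,"rz": 0.249,"gripper": 1}
    - {"tx": -0.025,"ty": 0.002,"tz": 0.012,"rx": 0.057,"ry": 0.109,"rz": 0.249,"gripper": 1}
    - {"tx": -0.025,"ty": 0.002,"tz": 0.012,"rx": 0.057,"ry": 0.109,"rz": 0.249,"gripper": 1}
    - {"tx": -0.025,"ty": 0.002,"tz": 0.012,"rx": 0.057,"ry": 0.109,"rz": 0.249,"gripper": 1}
    - {"tx": -0.025,"ty": 0.002,"tz": 0.012,"rx": 0.057,"ry": 0.109,"rz": 0.249,"gripper": 1}
    - {"tx": -0.025,"ty": 0.002,"tz": 0.012,"rx": 0.057,"ry": 0.109,"rz": 0.249,"gripper": 1}

```text
time_s: 19.92
ee_pos: [589.5, -161.6, 287.5]
ee_rot: [179.9, -12.0, 94.2]
force: [-0.4, 0.9, 0.3]
gripper_width: 0.5
gripper_force: 0.0
```

```bash
python3 - <<'E'
from plan import *
P[:3]=[659.18,50.17,.057]
L=np.radians(12); R2=ori((0,np.sin(L),-np.cos(L)),(1,0,0))
C=row(cur(),M(R2,W(P,(-62,-163,165))[0])); print(env.state()['qpos'])
E
```

```text
3 rows t [0.012 0.013 0.086] r [-0.001  0.     0.01 ] end [ 607. -116.  165.]
[-22.28724483  22.43602997  73.95678656  10.73425505  88.96525155
 -27.19212842]
```

Request:
send_rows:
  motion:
    - {"tx": 0.012,"ty": 0.013,"tz": 0.086,"rx": 0,"ry": 0,"rz": 0,"gripper": 1}
    - {"tx": 0.012,"ty": 0.013,"tz": 0.086,"rx": 0,"ry": 0,"rz": 0,"gripper": 1}
    - {"tx": 0.012,"ty": 0.013,"tz": 0.086,"rx": 0,"ry": 0,"rz": 0,"gripper": 1}
    - {"tx": -0.005,"ty": 0,"tz": 0.0235,"rx": 0,"ry": 0,"rz": 0,"gripper": 1}
    - {"tx": -0.005,"ty": 0,"tz": 0.0235,"rx": 0,"ry": 0,"rz": 0,"gripper": 1}
    - {"tx": -0.005,"ty": 0,"tz": 0.0235,"rx": 0,"ry": 0,"rz": 0,"gripper": 1}
    - {"tx": -0.005,"ty": 0,"tz": 0.0235,"rx": 0,"ry": 0,"rz": 0,"gripper": 1}
    - {"tx": 0,"ty": 0,"tz": 0,"rx": 0,"ry": 0,"rz": 0,"gripper": 1}

```text
time_s: 20.92
ee_pos: [608.3, -122.6, 121.1]
ee_rot: [179.3, -11.4, 94.3]
force: [0.7, -3.9, 4.8]
gripper_width: 0.6
gripper_force: 2.7
```

Request:
send_rows:
  motion:
    - {"tx": -0.005,"ty": 0,"tz": 0.0235,"rx": 0,"ry": 0,"rz": 0,"gripper": 1}
    - {"tx": -0.005,"ty": 0,"tz": 0.0235,"rx": 0,"ry": 0,"rz": 0,"gripper": 1}
    - {"tx": -0.005,"ty": 0,"tz": 0.0235,"rx": 0,"ry": 0,"rz": 0,"gripper": 1}
    - {"tx": -0.005,"ty": 0,"tz": 0.0235,"rx": 0,"ry": 0,"rz": 0,"gripper": 1}
    - {"tx": -0.004,"ty": 0,"tz": 0.018,"rx": 0,"ry": 0,"rz": 0,"gripper": 1}
    - {"tx": 0,"ty": 0,"tz": 0,"rx": 0,"ry": 0,"rz": 0,"gripper": 1}

```text
time_s: 21.68
ee_pos: [605.6, -118.2, 60.2]
ee_rot: [179.8, -11.9, 94.3]
force: [-0.8, 0.3, -0.2]
gripper_width: 0.7
gripper_force: 0.0
```

Request:
send_rows:
  motion:
    - {"tx": -0.001,"ty": 0,"tz": 0.005,"rx": 0,"ry": 0,"rz": 0,"gripper": 1}
    - {"tx": -0.001,"ty": 0,"tz": 0.005,"rx": 0,"ry": 0,"rz": 0,"gripper": 1}
    - {"tx": 0,"ty": 0,"tz": 0,"rx": 0,"ry": 0,"rz": 0,"gripper": 1}

```text
time_s: 22.05
ee_pos: [605.8, -118.0, 58.8]
ee_rot: [179.7, -11.9, 94.3]
force: [-4.3, -0.9, 14.8]
gripper_width: 0.4
gripper_force: 7.4
```

```bash
python3 - <<'E'
from plan import *
f=grab('scene','s7'); x=f['frame'].astype(int).max(2)
m=np.zeros_like(x,np.uint8); 
for t in('s0','s7','s3'):
    x=load('scene0' if t=='s0' else t)['frame'].astype(int).max(2); print(t); print((x[278:344:4,302:330:2]))
E
```

```text
s0
[[ 91  89  88  95  94  82  84  84  88  87  84  85  83  80]
 [100  99  96  89  83  82  80  81  82  81  85  86  80  78]
 [ 93  90  85  81  93  81  82  85  87  82  79 138  63  58]
 [ 84  89  75  88  78  82  78  80  85  81 106 172 173  95]
 [ 83  83  77  76  75  76  76  81  84  83  73 169 153  71]
 [ 86  85  75  73  76  76  81  81  88  82 157 168 102 132]
 [ 85  86  82  81  88  83  82  87  87  97 173 140  86  86]
 [ 89  90  95  96  89  88  84  77  73 167 153  95  85  83]
 [120  98  84  95  89  79  85  85 150 164 115  84  85  95]
 [109 111 103 117 111  82  91  93 181 150  50  89  80  80]
 [ 66  76  67  64  72  34  35  33  34  29  85 117 213 122]
 [ 61  58  58  62  40  32  29  33  32  26  52 148  72  84]
 [ 71  65  61  44  28  25  31  35  29  36  52  53  56  46]
 [ 62  62  61  27  36  30  34  32  27  62  64  64  55  53]
 [ 62  56  44  33  37  40  33  32  53  60  64  61  65  57]
 [ 59  60  54  29  35  34  29  40  59  72  85  62  52  53]
 [ 63  74  65  65  60  54  54  62  59  63  55  58  48  52]]
s7
[[114 115 112 109 108 106 108 108 111 116  71  45  44  38]
 [105 111 114 108 110 111 109 1
[... 1220 characters left out ...]
0  78  77  77  75  78  83  86  92  81  91  90 133]
 [ 80  85  79  80  86  86  83  88  89  81  76  82  87  75]
 [ 87  93  95  97  93  91  80  80  79  96  97  92  85  81]
 [117  99  91  87  88  79  88  91  93  88  95  89  86  96]
 [111 110 100 113 110  81  93  83  88  46  58  89  78  75]
 [ 66  75  69  69  71  63  79  68  73  52  83 113 212 120]
 [ 61  62  59  61  58  59  57  60  50  58  49 146  69  82]
 [ 71  61  53  52  68  60  60  59  59  55  54  55  56  53]
 [ 54  58  56  55  64  62  59  64  61  56  63  66  56  51]
 [ 63  55  57  62  60  49  54  54  50  61  64  62  58  58]
 [ 55  54  65  55  64  62  62  56  61  71  81  75  60  68]
 [ 68  71  58  59  55  56  59  58  59  63  68  69  63  60]]
```

Request:
send_rows:
  motion:
    - {"tx": 0,"ty": 0,"tz": 0.003,"rx": 0,"ry": 0,"rz": 0,"gripper": 1}
    - {"tx": 0,"ty": 0,"tz": 0,"rx": 0,"ry": 0,"rz": 0,"gripper": 1}
    - {"tx": 0,"ty": 0,"tz": -0.04,"rx": 0,"ry": 0,"rz": 0,"gripper": 1}
    - {"tx": 0,"ty": 0,"tz": -0.08,"rx": 0,"ry": 0,"rz": 0,"gripper": 1}
    - {"tx": 0,"ty": 0,"tz": -0.1,"rx": 0,"ry": 0,"rz": 0,"gripper": 1}
    - {"tx": 0,"ty": 0,"tz": -0.1,"rx": 0,"ry": 0,"rz": 0,"gripper": 1}
    - {"tx": 0,"ty": 0,"tz": -0.1,"rx": 0,"ry": 0,"rz": 0,"gripper": 1}
    - {"tx": 0,"ty": 0,"tz": 0,"rx": 0,"ry": 0,"rz": 0,"gripper": 1}

```text
time_s: 23.1
ee_pos: [609.8, -162.2, 264.6]
ee_rot: [179.2, -11.7, 94.4]
force: [0.8, -1.0, -0.5]
gripper_width: 0.3
gripper_force: 0.0
```

```bash
python3 - <<'E'
from plan import *
grab('scene','s8'); grab('top','t8')
def blob(t,r,th):
    x=load(t)['frame'].astype(int).max(2); m=np.zeros_like(x,np.uint8); a,b,c,d=r; m[a:b,c:d]=x[a:b,c:d]<th
    n,l,s,ce=cv2.connectedComponentsWithStats(m); i=1+s[1:,4].argmax(); return ce[i].round(2),s[i]
for t in('scene0','s8'): print(t,blob(t,(312,345,303,325),42))
for t in('t6','t8'): print(t,blob(t,(270,300,225,262),50),blob(t,(249,260,220,235),50))
E
```

```text
scene0 (array([313.62, 328.35]), array([306, 316,  15,  26, 260], dtype=int32))
s8 (array([313.98, 327.98]), array([307, 316,  15,  26, 233], dtype=int32))
t6 (array([243.52, 285.94]), array([236, 279,  16,  15, 174], dtype=int32)) (array([226.25, 254.79]), array([221, 252,  12,   7,  56], dtype=int32))Traceback (most recent call last):
  File "<stdin>", line 7, in <module>
  File "<stdin>", line 5, in blob
ValueError: attempt to get argmax of an empty sequence
```

Request:
send_rows:
  motion:
    - {"tx": -0.05,"ty": -0.07,"tz": -0.03,"rx": 0,"ry": 0,"rz": 0,"gripper": 1}
    - {"tx": -0.05,"ty": -0.07,"tz": -0.03,"rx": 0,"ry": 0,"rz": 0,"gripper": 1}
    - {"tx": -0.05,"ty": -0.07,"tz": -0.03,"rx": 0,"ry": 0,"rz": 0,"gripper": 1}
    - {"tx": -0.05,"ty": -0.07,"tz": 0,"rx": 0,"ry": 0,"rz": 0,"gripper": 1}
    - {"tx": -0.08,"ty": -0.05,"tz": 0,"rx": 0,"ry": 0,"rz": 0,"gripper": 1}
    - {"tx": -0.08,"ty": -0.05,"tz": 0,"rx": 0,"ry": 0,"rz": 0,"gripper": 1}
    - {"tx": 0,"ty": 0,"tz": 0,"rx": 0,"ry": 0,"rz": 0,"gripper": 1}

```text
time_s: 24.08
ee_pos: [430.4, -361.4, 263.1]
ee_rot: [179.9, -12.1, 94.1]
force: [0.1, 0.8, -0.0]
gripper_width: 0.6
gripper_force: 0.0
```

```bash
python3 - <<'E'
from plan import *
grab('scene','s9'); grab('top','t9')
def blob(t,r,th):
    x=load(t)['frame'].astype(int).max(2); m=np.zeros_like(x,np.uint8); a,b,c,d=r; m[a:b,c:d]=x[a:b,c:d]<th
    n,l,s,ce=cv2.connectedComponentsWithStats(m)
    if n<2: return None
    i=1+s[1:,4].argmax(); return ce[i].round(2),s[i]
for t in('scene0','s9'): print(t,blob(t,(312,345,303,325),42))
for t in('t5','t6','t9'): print(t,blob(t,(270,300,225,262),50),blob(t,(249,260,220,235),50))
E
```

```text
scene0 (array([313.62, 328.35]), array([306, 316,  15,  26, 260], dtype=int32))
s9 (array([313.98, 327.9 ]), array([307, 316,  15,  26, 237], dtype=int32))
t5 (array([242.87, 287.05]), array([235, 280,  16,  15, 174], dtype=int32)) (array([226.29, 254.77]), array([221, 251,  12,   8,  56], dtype=int32))
t6 (array([243.52, 285.94]), array([236, 279,  16,  15, 174], dtype=int32)) (array([226.25, 254.79]), array([221, 252,  12,   7,  56], dtype=int32))
t9 (array([243.35, 285.95]), array([236, 279,  16,  15, 192], dtype=int32)) (array([226.33, 254.66]), array([221, 251,  12,   8,  61], dtype=int32))
```

```bash
python3 -c "from workcell import env; print(env.job_done())"
```

```text
the job is handed in; nothing more can be done
None
```

I raised the lock, swung the lever to the marker, pressed the lock fully down and handed the job in. My estimate puts the lever about 0.02 rad from the marker, give or take 0.025 (limit 0.07). In the last images the marker had not moved, and I knocked nothing beside it that I noticed, though I did not re-measure the bystanders. The hand-in returned no verdict.

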